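# Seat the mirror plate on its three-ball kinematic base

## Task

Set up the optics demonstration: take the loose plate that carries the round mirror (not the orange-gripped one with the white screen) by its blue grip, and place it on the fixed base with the white index line of the plate at the same side as that of the base. Press it down between the two sprung roller jaws until they snap over its side rods and pull it fully home, level on all three balls, then let go. Leave the screen plate where it stands.

Things in the scene. Friction and masses are not known exactly. Their poses are not given: they have to be found in the camera images.
- mount_base: Fixed dark steel base, 110 (x) x 200 (y) x 10 mm; origin at the centre of its underside, z up. Three 20 mm steel balls, tops 28 mm up, at x,y = (-32,0), (22,28), (22,-28) mm; white index line at the -x edge. At y = +55 and -55 two sprung jaws: white rollers (30 mm long in x, 46 mm up) below ramps flaring out to 70 mm up. Home: plate underside centre at (0,0,19) mm, axes parallel to the base's.
- mount_home (a point): Point fixed to the base, 113 mm above its origin, base axes: where the grip centre of a plate that is home lies. A plate set on the ramps stays propped about 25 mm too high. Pressing straight down (some 10 N) spreads the jaws; from about 9 mm above home the rollers pull it down with some 15 N and the balls centre it once let go, even from a few mm off centre.
- mirror_grip (a point): Centre of the BLUE grip (22 mm thick in x, 34 wide in y, 38 tall) on the loose plate with the ROUND mirror (51 mm, facing -x). Aluminium plate 96 (x) x 114 mm (y, over side rods), 0.35 kg; 94 mm from underside to this point, which lies over its centre. z up, white index line at the -x edge. A black frame starts 16 mm below this point. Pinch across the 22 mm thickness (plate x).
- screen_grip (a point): Centre of the ORANGE grip of the other loose plate, of the same shape and size, but with a WHITE square screen in place of the mirror; 94 mm above its underside. To be left alone.
Not all that is in view belongs to the job. What is shaped like the part that bears mirror_grip but green, purple or yellow is not meant.

How it is judged (in metres and radians):
At the end, for the whole second after the job is handed in: The mirror plate is home on the balls: its grip centre within 6 mm in x and y and 3 mm in height of (0, 0, 113 mm) in the base frame, turned within 5 degrees of the base's axes, level within 3 degrees, at rest and released (x of mirror_grip in the frame of mount_base between -0.006 and 0.006 m and y of mirror_grip in the frame of mount_base between -0.006 and 0.006 m and z of mirror_grip in the frame of mount_base between 0.11 and 0.116 m and angle between the x axis of mirror_grip and the x axis of mount_base, either way round below 0.09 rad and angle between mirror_grip's own z axis and vertical below 0.05 rad and linear speed of mirror_plate below 0.02 m/s); the robot touches nothing.
It fails at once if the screen plate is moved more than 30 mm or tipped (distance of screen_grip from where it was at the start of the episode above 0.03 m or angle between screen_grip's own z axis and vertical above 0.5 rad).
It also fails if it takes over 38 s, if anything falls off the work surface, if the arm or the gripper's body presses on something with over 40 N, if the wrist force passes 120 N, or if a joint passes its speed limit or range.

## Robot

A 6-joint arm with a two-finger parallel gripper is mounted at the origin on a cart in front of the work surface, level with it; the furniture and walls round the work are solid. World frame = base frame: x ahead of the robot, y to its left, z up, the work surface at z = 0. Lengths are in mm, angles in rad, forces in N, time in s.
With the tool pointing down it reaches from about 350 to 775 mm from the base axis. Payload 7.3 kg.
Tool frame: the origin (TCP) lies on the front face of the gripper's body, between the roots of the fingers; the fingertips stand 66 mm ahead of it and the grasp point (between the pads) lies 47 mm ahead of it (bot.tip_extent is the distance from the TCP to the fingertips, in mm); z points along the fingers, y is the line along which they close (so a half turn about z gives the same grasp; the last joint's range is limited). The gripper opens to 92 mm and grips with 3 to 60 N. Pads are 19 mm wide; open, the fingers measure 130 mm over their backs; the gripper's body (75 mm by 190 mm) begins 47 mm behind the grasp point.
Start: joints at [-1.442, 0.342, 1.524, -0, 1.275, -0.146], TCP at [142.482, -505.309, 292.241] pointing down, gripper open.
Joint ranges: [-2.53, 2.53], [-0.77, 2.02], [0.04, 2.7], [-1, 4.14], [0.28, 2.66], [-3.11, 3.11]. Speed limits (rad/s): [2.57, 2.57, 3.14, 3.14, 3.14, 3.14].

## Interface

Orientations are given as [roll, pitch, yaw] about the fixed x, y, z axes, in that order (R = Rz(yaw) Ry(pitch) Rx(roll)).
In Python, from plant import readout, viewer, order, bot gives the robot as it stands.
- The arm moves only by the shell command python3 -m creep 'ROWS'. ROWS is text: rows parted by semicolons, each of 7 numbers parted by spaces: the shift along the world's x, y, z in m, then the turn, a rotation vector about the world's x, y, z in rad, then the opening in per cent of the stroke, from 0 (shut) to 100 (fully open). A call has 1 to 8 rows; each row shifts and turns the commanded pose from where the row before left it; what a row does not reach is not made up. A row lasts 1/12 s, in which the tool goes at most 41.7 mm and 7.16 degrees, less where a joint would pass 70% of its speed; a pose out of reach is approached as far as the arm can. A call is refused whole if a number of a shift passes 0.0417 or a number of a turn 0.125, either way. A call with a gripper value outside its range is refused whole. The fingers move at their own pace and stop on an object; the grip force is fixed at half the most. Time passes only in rows, so rows that do not move let the fingers close. It gives the time, the measured TCP pose, the force, the opening and the grip force at its end, in the units of the state.
- readout.get_obs(): the state, without advancing time (a new reading comes with each control period).
- viewer.capture(name): name is "scene" or "top" or "wrist"; returns the picture (400x640x3 uint8, red, green, blue); there is no depth.
- viewer.camera_info(name): a dict with "fx", "fy", "cx", "cy" (pixels), "origin" and "rotation" of the camera in the world. Camera axes: x right, y up, looking along -z (the intrinsics and any distortion apply to the point x, -y, -z); pixel columns grow to the right and rows downward; lengths in mm; the calibration is good to about 2 mm. A picture is of the moment at which its call begins: read the wrist's pose just before it. camera_info takes no time and is no camera call; for the wrist camera it gives the pose at the moment of the call.
- order.close_job(): hands the job in; it is judged then, once.
The state is a dict: "time": time; "joint_positions": joint angles; "dq": joint speeds; "tau": joint torques, N m; "tool_pos": TCP position; "tcp_rot": TCP orientation; "contact_force": force on the tool from outside, world axes, zero at the start; "moment": the same for the moment, N m; "grip_width": finger opening in mm; "finger_force": force on a finger pad.
Only numpy, scipy, OpenCV 4.12 (cv2) and the standard library are available. Lean on these libraries where they do the work, as an engineer would, in place of code of your own. Each camera call takes 0.05 s, during which the arm holds its last target. There are 200 camera calls.

## Working session

There is one attempt and no reset: what is moved stays moved. The work goes in short steps, Python scripts to look and compute and a shell command to move; the robot and the scene stay as the last step left them, time stands still between calls to the robot, and variables do not carry over. Pictures are saved under pics/ and viewed, at most 10 in all, crops included, and the job is handed in when it is done.

```bash
ls; mkdir -p pics
python3 - <<'E'
from plant import readout, viewer
import cv2
o=readout.get_obs(); print({k:o[k] for k in("time","tool_pos","tcp_rot","contact_force","grip_width")})
for n in("scene","top"):
    im=viewer.capture(n); cv2.imwrite(f"pics/{n}0.png",im[:,:,::-1]); print(n,viewer.camera_info(n))
E
```

```text
pics
{'time': 0.0, 'tool_pos': array([ 142.4567681 , -504.97225592,  291.55759736]), 'tcp_rot': array([-3.14009214e+00, -2.46962487e-04,  2.74793960e-01]), 'contact_force': array([ 0.99498633, -0.00902214, -0.27223596]), 'grip_width': 91.60627405297113}
scene {'fx': 445.9251333223064, 'fy': 445.9251333223064, 'cx': 325.9947231889147, 'cy': 194.40536623285178, 'origin': array([-128.23176698,  518.93619635, 1162.11341951]), 'rotation': array([ 0.71252836, -0.00913619, -2.1883213 ])}
top {'fx': 391.49586625271183, 'fy': 391.49586625271183, 'cx': 321.7623801346813, 'cy': 195.0047276969022, 'origin': array([ 337.4758877 ,  -30.67054155, 1282.16072647]), 'rotation': array([ 0.21882303, -0.00407803, -1.57446101])}
```

View pics/scene0.png

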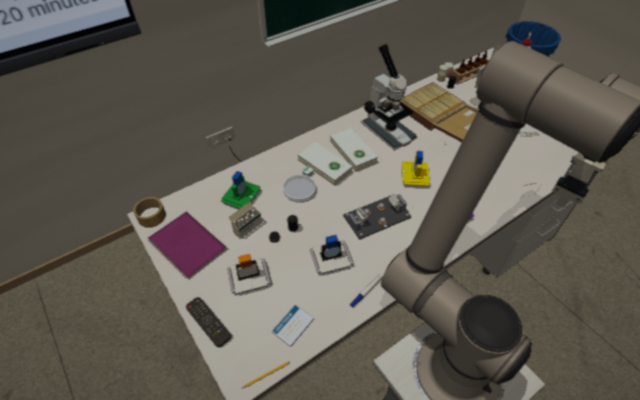

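View pics/top0.png

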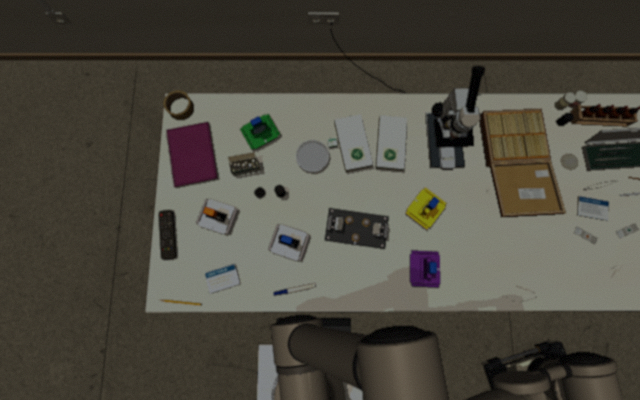

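Candidates in the top view: blue grip on an aluminium plate at (290,241); look-alikes on green (262,130), yellow (428,207) and purple (427,267) plates; orange-gripped screen plate at (216,214). The choice is (290,241), and the base is at (357,228). I'll check with a close crop.

```bash
cat > h.py <<'E'
import numpy as np, cv2
from scipy.spatial.transform import Rotation as R
from plant import readout, viewer
def ray(ci,u,v):
    r=R.from_euler("xyz",ci["rotation"])
    return np.array(ci["origin"]),r.apply([(u-ci["cx"])/ci["fx"],-(v-ci["cy"])/ci["fy"],-1])
def onz(ci,u,v,z):
    o,d=ray(ci,u,v); return o+d*(z-o[2])/d[2]
def proj(ci,p):
    q=R.from_euler("xyz",ci["rotation"]).inv().apply(np.array(p)-ci["origin"])
    return np.array([ci["cx"]+ci["fx"]*q[...,0]/-q[...,2],ci["cy"]-ci["fy"]*q[...,1]/-q[...,2]]).T
E
python3 - <<'E'
from h import *
t=viewer.camera_info("top");s=viewer.camera_info("scene")
for n,u,v,z in(("mirror",290,241,113),("mplate",289,243,10),("base",357,228,10),("orange",213,213,113),("yel",430,207,113),("purp",432,267,113)):
    p=onz(t,u,v,z);print(n,p.round(),"scene px",proj(s,p).round())
a=cv2.imread("pics/top0.png")[190:275,190:400];b=cv2.imread("pics/scene0.png")[180:300,220:420]
a=cv2.resize(a,(780,316),interpolation=3);b=cv2.resize(b,(467,280),interpolation=3)
b=cv2.copyMakeBorder(b,0,0,0,313,0);cv2.imwrite("pics/c1.png",np.vstack([a,b]))
E
```

```text
mirror [457.  59. 113.] scene px [335. 237.]
mplate [461.  70.  10.] scene px [331. 258.]
base [ 510. -152.   10.] scene px [377. 215.]
orange [543. 293. 113.] scene px [249. 256.]
yel [ 559. -366.  113.] scene px [419. 158.]
purp [ 380. -360.  113.] scene px [458. 191.]
```

View pics/c1.png

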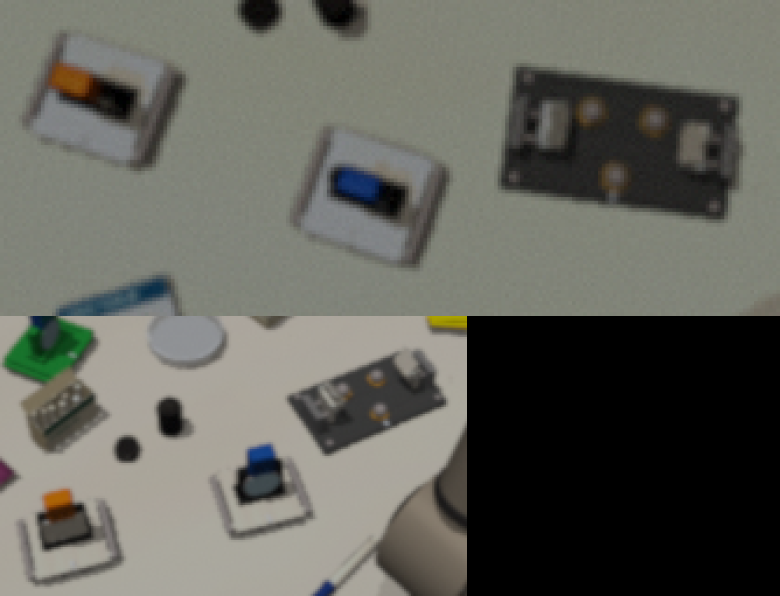

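The crop confirms the choice: the blue grip at (290,241) sits on the aluminium plate with the round mirror facing the robot. The base's white index line is also on its near side (crop (614,197)). Next I'll get the yaws from the corners.

```bash
python3 - <<'E'
from h import *
t=viewer.camera_info("top")
for n,z,c in(("base",10,[(516,68),(738,97),(725,217),(502,187)]),("plate",12,[(327,127),(447,165),(415,265),(293,228)])):
    P=np.array([onz(t,190+x/3.714,190+y/3.714,z)[:2] for x,y in c])
    print(n,P.round(),P.mean(0).round(1),[np.linalg.norm(P[i]-P[i-1]).round() for i in range(4)])
    for d in(P[0]-P[3],P[1]-P[2]): print("x yaw",np.arctan2(d[1],d[0]).round(3))
    for d in(P[0]-P[1],P[3]-P[2]): print("yaw from y",np.arctan2(-d[0],d[1]).round(3))
E
python3 -m creep '0.016 0.030 0 0 0 0.06 100;0.016 0.030 0 0 0 0.06 100;0.016 0.030 0 0 0 0.06 100;0.016 0.030 0 0 0 0.06 100;0.016 0.030 0 0 0 0.06 100;0.016 0.030 0 0 0 0.06 100;0.016 0.030 0 0 0 0.06 100;0.016 0.030 0 0 0 0.06 100'
```

```text
base [[ 575.  -60.]
 [ 549. -257.]
 [ 443. -241.]
 [ 470.  -47.]] [ 509.1 -151.5] [np.float64(106.0), np.float64(198.0), np.float64(107.0), np.float64(196.0)]
x yaw -0.123
x yaw -0.147
yaw from y -0.135
yaw from y -0.137
plate [[523. 106.]
 [489.   1.]
 [402.  28.]
 [434. 134.]] [462.1  67.3] [np.float64(92.0), np.float64(111.0), np.float64(91.0), np.float64(111.0)]
x yaw -0.304
x yaw -0.307
yaw from y -0.31
yaw from y -0.294
time: 0.77
tool_pos: [270.8, -263.7, 292.1]
tcp_rot: [-3.141, -0.0, 0.757]
contact_force: [1.0, 0.1, -0.5]
grip_width: 91.9
finger_force: 0.0
```

```bash
python3 -m creep '0.018 0.036 0 0 0 0.064 100;0.018 0.036 0 0 0 0.064 100;0.018 0.036 0 0 0 0.064 100;0.018 0.036 0 0 0 0.064 100;0.018 0.036 0 0 0 0.064 100;0.018 0.036 0 0 0 0.064 100;0.018 0.036 0 0 0 0.064 100;0.018 0.036 0 0 0 0.064 100'
python3 - <<'E'
from h import *
ci=viewer.camera_info("wrist");im=viewer.capture("wrist");cv2.imwrite("pics/w1.png",im[:,:,::-1]);print(ci)
print("grip",proj(ci,[[462,67,94.],[509,-151.5,10]]))
E
```

```text
time: 1.43
tool_pos: [414.7, 24.9, 292.2]
tcp_rot: [3.141, 0.0, 1.27]
contact_force: [0.2, -1.5, 0.7]
grip_width: 91.7
finger_force: 0.0
{'fx': 282.83787789267865, 'fy': 282.83787789267865, 'cx': 318.5525510874136, 'cy': 201.3717382128033, 'origin': array([435.91000539,  90.21518503, 384.84294124]), 'rotation': array([-2.56722216e-01, -7.14696893e-05, -3.01020834e-01])}
grip [[350.09304611 141.93533318]
 [414.79418189 274.2726169 ]]
```

View pics/w1.png

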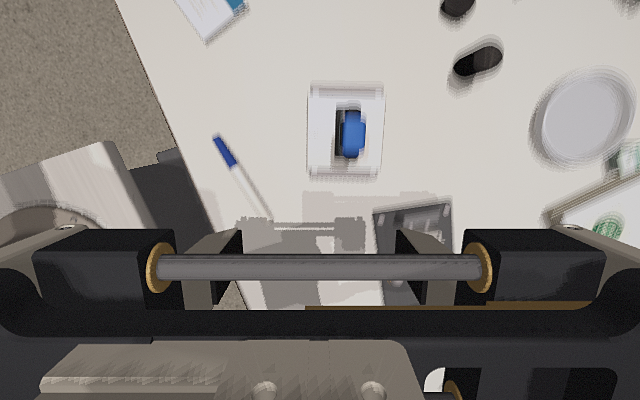

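The picture is motion-blurred, with the blue grip at about (354,133) and the plate edges aligned with the image. I'll retake it standing still and measure.

```bash
python3 -m creep '0 0 0 0 0 0 100;0 0 0 0 0 0 100'
python3 - <<'E'
from h import *
ci=viewer.camera_info("wrist");im=viewer.capture("wrist")[:,:,::-1]
h=cv2.cvtColor(im,cv2.COLOR_BGR2HSV);m=cv2.inRange(h,(100,120,50),(130,255,255));m[:,:290]=0;m[220:]=0;m[:,420:]=0
ys,xs=np.where(m>0);print(xs.min(),xs.max(),ys.min(),ys.max())
for u,v in((xs.min(),ys.min()),(xs.max()+1,ys.min()),(xs.min(),ys.max()+1),(xs.max()+1,ys.max()+1)):print(onz(ci,u,v,113).round(1))
P=np.array([462,67]);print(readout.get_obs()["tool_pos"])
Rz=R.from_euler("z",-.304)
print("plate corners model",proj(ci,Rz.apply([[x,y,11.] for x in(-48,48) for y in(-57,57)])+[462,67,0]).round())
print("grip top model",proj(ci,Rz.apply([[x,y,113.] for x in(-11,11) for y in(-17,17)])+[462,67,0]).round())
cv2.imwrite("pics/w2.png",cv2.resize(im[60:200,270:420],(800,747),interpolation=3)[:600])
E
```

```text
time: 1.65
tool_pos: [414.2, 23.3, 291.8]
tcp_rot: [-3.14, 0.001, 1.269]
contact_force: [-0.2, -0.5, 0.1]
grip_width: 91.5
finger_force: 0.0
341 365 120 156
[456.9  88.5 113. ]
[478.9  81.6 113. ]
[447.5  56.  113. ]
[470.2  48.9 113. ]
[414.06420892  22.44606153 291.88742978]
plate corners model [[307. 181.]
 [306.  90.]
 [378. 181.]
 [383.  90.]]
grip top model [[340. 159.]
 [341. 122.]
 [364. 159.]
 [365. 122.]]
```

View pics/w2.png

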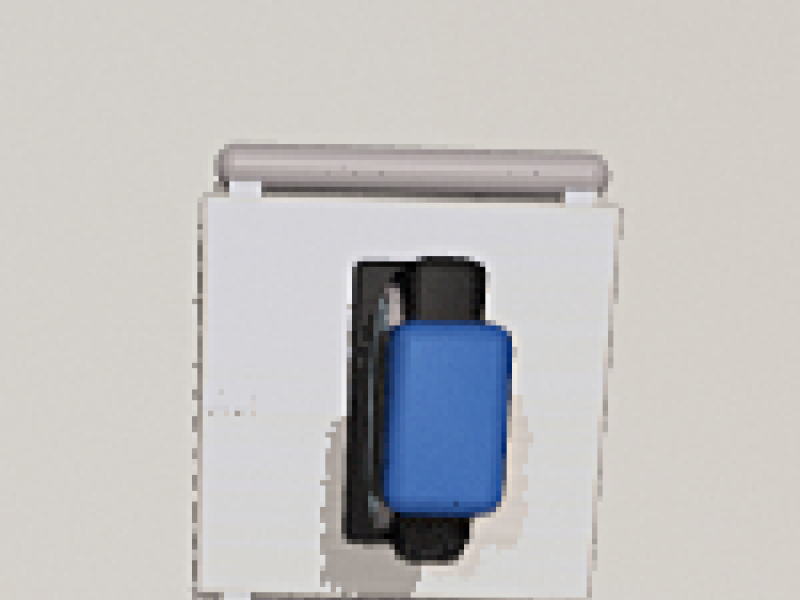

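The grip measures within 2 mm of the model, at about (463.5, 68.7), and the yaw agrees. I'll descend so the tips stay just above the black frame.

```bash
python3 -m creep '0.0245 0.023 0 0 0 0 100;0.0245 0.023 0 0 0 0 100;0 0 -0.035 0 0 0 100;0 0 -0.035 0 0 0 100;0 0 -0.035 0 0 0 100;0 0 -0.025 0 0 0 100;0 0 -0.015 0 0 0 100;0 0 0 0 0 0 100'; python3 -m creep '0 0 0 0 0 0 60;0 0 0 0 0 0 30;0 0 0 0 0 0 0;0 0 0 0 0 0 0;0 0 0 0 0 0 0;0 0 0 0 0 0 0'
```

```text
time: 2.37
tool_pos: [461.4, 66.8, 144.4]
tcp_rot: [-3.135, 0.002, 1.263]
contact_force: [-0.6, 0.7, -0.2]
grip_width: 91.7
finger_force: 0.0
time: 2.87
tool_pos: [463.7, 68.7, 147.9]
tcp_rot: [3.14, -0.0, 1.267]
contact_force: [-0.6, -0.2, -0.2]
grip_width: 56.3
finger_force: 0.0
```

```bash
python3 -m creep '0 0 0 0 0 0 0;0 0 0 0 0 0 0;0 0 0 0 0 0 0;0 0 0 0 0 0 0;0 0 0 0 0 0 0;0 0 0 0 0 0 0;0 0 0 0 0 0 0;0 0 0 0 0 0 0'
```

```text
time: 3.53
tool_pos: [463.3, 68.7, 147.1]
tcp_rot: [-3.141, 0.0, 1.267]
contact_force: [-0.4, 0.8, -0.7]
grip_width: 21.9
finger_force: 29.9
```

Gripped at 21.9 mm. I'll lift and carry past the base, so the wrist camera can look back at it.

```bash
python3 -m creep '0 0 0.01 0 0 0 0;0 0 0.025 0 0 0 0;0 0 0.035 0 0 0 0;0 0 0.035 0 0 0 0;0 0 0.035 0 0 0 0;0 0 0.005 0 0 0 0'; python3 -m creep '0.005 -0.02 0 0 0 -0 0;0.005 -0.035 0 0 0 0.024 0;0.005 -0.035 0 0 0 0.024 0;0.005 -0.035 0 0 0 0.024 0;0.005 -0.035 0 0 0 0.024 0;0.005 -0.035 0 0 0 0.024 0;0.005 -0.035 0 0 0 0.024 0;0.005 -0.035 0 0 0 0.024 0'; python3 -m creep '0.005 -0.035 0 0 0 0 0;0.001 -0.03 0 0 0 0 0;0 -0.03 0 0 0 0 0;0 0 0 0 0 0 0;0 0 0 0 0 0 0;0 0 0 0 0 0 0;0 0 0 0 0 0 0'
python3 - <<'E'
from h import *
ci=viewer.camera_info("wrist");im=viewer.capture("wrist")[:,:,::-1]
print(ci)
B=R.from_euler("z",-.136).apply([[-55,-100,10],[-55,100,10],[55,100,10],[55,-100,10],[-32,0,28],[22,28,28],[22,-28,28.]])+[509.1,-151.5,0]
p=proj(ci,B);print(p.round(1))
cv2.imwrite("pics/w3raw.png",im);cv2.imwrite("pics/w3.png",cv2.resize(im[0:240,200:520],(800,600),interpolation=3))
E
```

```text
time: 4.03
tool_pos: [465.4, 68.7, 297.8]
tcp_rot: [3.132, -0.003, 1.267]
contact_force: [0.9, 0.3, -2.8]
grip_width: 21.9
finger_force: 29.9
time: 4.7
tool_pos: [503.1, -197.9, 290.9]
tcp_rot: [-3.14, -0.001, 1.436]
contact_force: [2.1, -0.7, -2.4]
grip_width: 22.0
finger_force: 30.0
time: 5.28
tool_pos: [509.4, -290.1, 291.6]
tcp_rot: [-3.141, -0.001, 1.436]
contact_force: [-0.2, -0.8, -2.8]
grip_width: 22.0
finger_force: 30.0
{'fx': 282.83787789267865, 'fy': 282.83787789267865, 'cx': 318.5525510874136, 'cy': 201.3717382128033, 'origin': array([ 519.66161842, -222.45992988,  384.37668378]), 'rotation': array([-0.25559856,  0.00090412, -0.13549272])}
[[261.4 152. ]
 [252.5 -27.1]
 [349.8 -27. ]
 [345.5 152.1]
 [273.9  65.9]
 [320.6  39. ]
 [320.5  91.7]]
```

View pics/w3.png

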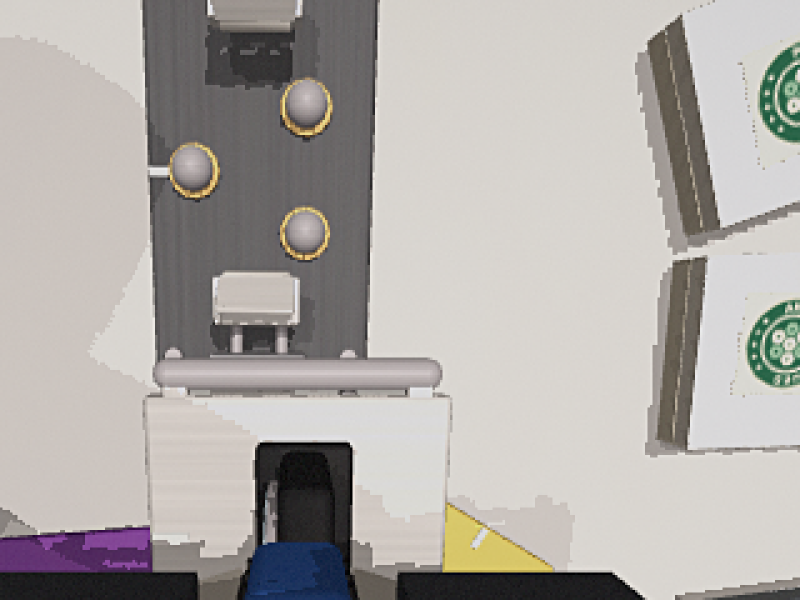

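The view shows the three balls at crop (193,170), (306,103) and (306,232), the index line at the left (-x), and the plate held square. I'll fit the base and the held plate.

Run:
```python
from h import *
from scipy.optimize import least_squares
ci={'fx':282.83787789267865,'fy':282.83787789267865,'cx':318.5525510874136,'cy':201.3717382128033,'origin':np.array([519.66161842,-222.45992988,384.37668378]),'rotation':np.array([-0.25559856,0.00090412,-0.13549272])}
im=cv2.imread("pics/w3raw.png")
def fit(b,o,p0,z):
    f=lambda p:(proj(ci,R.from_euler("z",p[2]).apply(b)+[p[0],p[1],z])-o).ravel()
    s=least_squares(f,p0,x_scale=[1,1,.01]);print(s.x.round(3),f(s.x).round(1))
k=lambda L:np.array(L)*.4+[200,0]
# balls + base edges/index
fit(np.array([[-32,0,18],[22,28,18],[22,-28,18.]]),k([(193,170),(306,103.5),(306,232)]),[509,-151,-.136],0)
# base corner edge lines at y: check edge x at crop rows
for r in(60,300):
    print([onz(ci,*k([(c,r)])[0],10).round(1) for c in((146,376) if r==60 else (155,368))])
# held plate: tool z 291.6 -> grip centre 238.6, underside 144.6
C=R.from_euler("z",-.136).apply([[-48,50,12],[48,50,12],[-45,54.5,8],[45,54.5,8.]])+[509.4,-290.1,144.6]
print("held model crop px",((proj(ci,C)-[200,0])/.4).round(1))
```

```text
[ 5.11416e+02 -1.51876e+02 -1.30000e-01] [-0.1 -0.  -0.   0.2  0.1 -0.1]
[array([465.2, -96.3,  10. ]), array([ 572.3, -110.9,   10. ])]
[array([ 449.3, -203.6,   10. ]), array([ 556.7, -218.2,   10. ])]
held model crop px [[143.1 378.3]
 [444.7 378.5]
 [154.2 363.2]
 [433.6 363.4]]
```

```bash
python3 -m creep '0.001 0.035 0 0 0 0 0;0 0.035 0 0 0 0 0;0 0.035 0 0 0 0 0;0 0.025 0 0 0 0 0;0 0.010 -0.01 0 0 0 0;0 0 -0.03 0 0 0 0;0 0 -0.03 0 0 0 0;0 0 -0.012 0 0 0 0'; python3 -m creep '0 0 -0.004 0 0 0 0;0 0 0 0 0 0 0;0 0 0 0 0 0 0'
python3 - <<'E'
from h import *
q=[]
for n in("scene","top"):
    cv2.imwrite(f"pics/{n}2.png",viewer.capture(n)[:,:,::-1]); o=readout.get_obs();print(o["tool_pos"].round(1),o["tcp_rot"].round(3))
a=cv2.imread("pics/scene2.png")[150:260,310:450]
cv2.imwrite("pics/s2c.png",cv2.resize(a,(760,597),interpolation=3))
E
```

```text
time: 6.0
tool_pos: [509.0, -149.0, 207.2]
tcp_rot: [-3.137, -0.001, 1.437]
contact_force: [-0.5, 1.0, -4.0]
grip_width: 21.6
finger_force: 30.0
time: 6.25
tool_pos: [511.0, -151.1, 207.3]
tcp_rot: [3.14, 0.001, 1.436]
contact_force: [-0.5, 1.2, -2.5]
grip_width: 22.1
finger_force: 30.0
[ 511.2 -151.3  207.6] [3.139e+00 1.000e-03 1.435e+00]
[ 511.2 -151.4  207.7] [3.139e+00 1.000e-03 1.435e+00]
```

View pics/s2c.png

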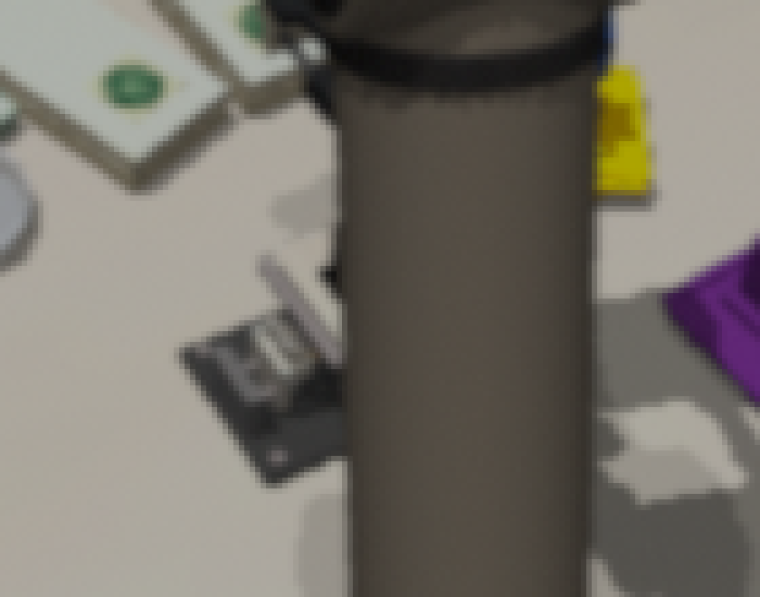

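The arm hides most of the base, but the rod stands over the jaw as planned. Now I'll lower and watch the force.

```bash
python3 -m creep '0 0 -0.004 0 0 0 0;0 0 -0.004 0 0 0 0;0 0 -0.004 0 0 0 0;0 0 -0.004 0 0 0 0;0 0 0 0 0 0 0'; python3 -m creep '0 0 -0.003 0 0 0 0;0 0 -0.003 0 0 0 0;0 0 0 0 0 0 0'
```

```text
time: 6.77
tool_pos: [510.7, -151.4, 190.1]
tcp_rot: [3.141, 0.0, 1.435]
contact_force: [0.2, 0.2, 2.2]
grip_width: 21.9
finger_force: 30.0
time: 7.02
tool_pos: [511.6, -151.9, 185.9]
tcp_rot: [3.137, 0.001, 1.435]
contact_force: [0.7, 0.3, 8.2]
grip_width: 22.3
finger_force: 30.0
```

Contact came at the expected height with almost no side force, so the alignment is good. I'll press on.

```bash
python3 -m creep '0 0 -0.003 0 0 0 0;0 0 -0.003 0 0 0 0;0 0 0 0 0 0 0'; python3 -m creep '0 0 -0.003 0 0 0 0;0 0 -0.003 0 0 0 0;0 0 0 0 0 0 0';python3 -m creep '0 0 -0.003 0 0 0 0;0 0 -0.002 0 0 0 0;0 0 0 0 0 0 0;0 0 0 0 0 0 0'
```

```text
time: 7.27
tool_pos: [511.7, -151.7, 179.4]
tcp_rot: [3.137, 0.001, 1.434]
contact_force: [2.0, -0.1, 3.9]
grip_width: 21.5
finger_force: 30.0
time: 7.52
tool_pos: [510.0, -151.0, 170.9]
tcp_rot: [-3.14, -0.001, 1.435]
contact_force: [1.2, 2.3, -7.4]
grip_width: 22.1
finger_force: 30.0
time: 7.85
tool_pos: [509.8, -150.6, 166.3]
tcp_rot: [-3.139, -0.002, 1.434]
contact_force: [-0.5, 4.6, -8.2]
grip_width: 21.9
finger_force: 30.0
```

The rollers now pull down. I'll release and retreat upward.

```bash
python3 -m creep '0 0 0 0 0 0 50;0 0 0 0 0 0 100;0 0 0 0 0 0 100;0 0 0 0 0 0 100;0 0 0 0 0 0 100;0 0 0 0 0 0 100'; python3 -m creep '0 0 0.02 0 0 0 100;0 0 0.03 0 0 0 100;0 0 0.035 0 0 0 100;0 0 0.035 0 0 0 100;-0.005 -0.035 0 0 0 0 100;-0.005 -0.035 0 0 0 0 100;-0.005 -0.035 0 0 0 0 100;-0.005 -0.035 0 0 0 0 100';python3 -m creep '0 0 0 0 0 0 100;0 0 0 0 0 0 100;0 0 0 0 0 0 100'
python3 - <<'E'
from h import *
ci=viewer.camera_info("wrist");im=viewer.capture("wrist")[:,:,::-1]
Rz=R.from_euler("z",-.136)
g=Rz.apply([[x,y,132.] for x in(-11,11) for y in(-17,17)]+[[x,y,24] for x in(-48,48) for y in(-57,57)])+[511.5,-151.9,0]
print(((proj(ci,g)-[200,0])/.4).round())
cv2.imwrite("pics/w4.png",cv2.resize(im[0:240,200:520],(800,600),interpolation=3))
E
```

```text
time: 8.35
tool_pos: [510.6, -151.5, 167.6]
tcp_rot: [3.141, 0.0, 1.435]
contact_force: [-0.6, -0.3, 1.1]
grip_width: 57.4
finger_force: 0.0
time: 9.02
tool_pos: [490.1, -292.6, 287.8]
tcp_rot: [3.141, 0.001, 1.436]
contact_force: [0.7, -1.0, 0.1]
grip_width: 91.8
finger_force: 0.0
time: 9.27
tool_pos: [490.4, -291.0, 287.1]
tcp_rot: [-3.141, -0.001, 1.434]
contact_force: [0.3, 0.3, 0.4]
grip_width: 91.7
finger_force: 0.0
[[265. 140.]
 [264.  18.]
 [334. 140.]
 [336.  18.]
 [199. 286.]
 [190.  15.]
 [398. 286.]
 [408.  15.]]
```

View pics/w4.png

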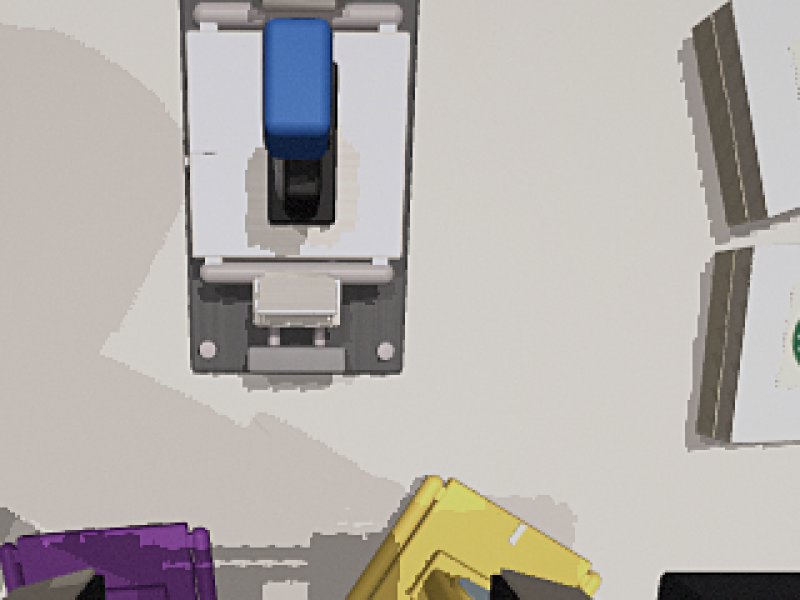

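The plate sits square under the roller. Its grip top, at crop x 263–332 and starting at row 18, matches the home model (264–335, row 18), and the index lines are on the same side.

```bash
python3 -c "
from plant import order;print(order.close_job())"
```

```text
the job is handed in; nothing more can be done
None
```

The mirror plate is on the base, snapped under both jaws and let go, with its index line on the base's side; the last wrist picture matched the home position. I handed the job in at about 9 s without going near the screen plate, and no verdict came back.

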